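Tip the shortbread into the airtight box and seal it

ROBOT

A 6-joint arm with a two-finger parallel gripper is mounted at the origin on the work surface. World frame = base frame: x ahead of the robot, y to its left, z up, the work surface at z = 0. Lengths are in m, angles in degrees, forces in N, time in s.
With the tool pointing down it reaches from about 0.35 to 0.725 m from the base axis. Payload 4.3 kg.
Tool frame: the origin (TCP) lies midway between the tips of the shut fingers; the grasp point (between the pads) lies 19 mm behind it; z points along the fingers, y is the direction in which the jaws open and shut (so a half turn about z gives the same grasp; the last joint's range is limited). The gripper opens to 85 mm and grips with 20 to 120 N. Pads are 22 mm wide; open, the fingers measure 114 mm over their backs; the gripper's body (76 mm by 85 mm) begins 54 mm behind the grasp point. The pads swing forward as they close: fully open they stand 13 mm farther back than shut.
Start: joints at [59.055, 21.618, 4.641, 73.018, 0, 83.68], TCP at [0.24, 0.523, 0.231] pointing down, gripper open.
Joint ranges: [-156.06, 156.06], [-48.1, 94.91], [-58.44, 69.94], [-101.28, 121.22], [-78.64, 73.56], [-180, 180]. Speed limits (degrees/s): [147.25, 147.25, 180, 180, 180, 180].

INTERFACE

Orientations are given as a 3x3 rotation matrix whose columns are the frame's x, y, z axes.
In Python, from cell import r gives the robot as it stands.
- The arm moves only by the tool arm_command, never from a script. Its argument "moves" is text: rows parted by semicolons, each of 7 numbers parted by spaces: the gripper's target within -1 to 1 (fully open at 1, half-way at 0, shut at -1), then the shift along the tool's x, y, z in mm, then the turn, a rotation vector about the tool's x, y, z in rad. A call has 1 to 20 rows; each row is the pose to reach, as a shift and turn from the pose commanded when the call began, along the tool's axes at that moment; what a row does not reach only later rows make up. A row lasts 1/12 s, in which the tool goes at most 41.7 mm and 7.16 degrees, less where a joint would pass 70% of its speed; a pose out of reach is approached as far as the arm can. A call with a gripper value outside its range is refused whole. The fingers move at their own pace and stop on an object; "grip_force" is the grip in N (left out, the last holds). Time passes only in rows, so rows that repeat a pose let the fingers close. It gives the time, the measured TCP pose, the force and the opening at its end, in the units of the state.
- r.get_state(): the state, without advancing time (a new reading comes with each control period).
- r.camera(name): name is "scene" or "top" or "wrist"; returns a dict with "pixels" (400x640x3 uint8, blue, green, red), "fx", "fy", "cx", "cy" (pixels), "dist_coeffs" ([k1, k2, p1, p2, k3] as OpenCV has them; the pictures are not rectified), "position" and "attitude" of the camera in the world. Camera axes: x right, y down, z forward; pixel columns grow to the right and rows downward; lengths in m; the calibration is good to about 2 mm. A picture is of the moment at which its call begins. There is no depth.
- r.close_job(): hands the job in, once; it reports no verdict.
The state is a dict: "time_s": time; "qpos": joint angles; "joint_velocities": joint speeds; "joint_efforts": joint torques, N m; "tcp_pos": TCP position; "ee_rot": TCP orientation; "ft_force": force on the tool from outside, world axes, zero at the start; "wrist_torque": the same for the moment, N m; "width": finger opening in m.
Only numpy, scipy, OpenCV 4.12 (cv2) and the standard library are available. Lean on these libraries where they do the work, as an engineer would, in place of code of your own. Each camera call takes 0.05 s, during which the arm holds its last target. There are 200 camera calls.

TASK

Put the shortbread away: pick up the baking tray and tip it low over the open airtight box so that all the biscuits slide gently in, without touching them with the gripper or dropping any on the counter. Then shut the box's lid, press the pump head on the lid all the way down to its stop and let it spring back. Leave the empty tray lying flat on the counter and do not disturb the mug, the jar and the stapler.

Things in the scene. Friction and masses are not known exactly. Their poses are not given: they have to be found in the camera images.
- tray: loose aluminium baking tray, 220 x 120, about 260 g, flat on the counter. Origin: centre of its underside, z up. Local x along its length: the end at +110 is open (no rim), the end at -110 is turned up into a 40 high wall that carries the grip. Floor 4 thick; the long sides have 4 thick rims 18 high. The 60 mm of floor next to the grip are free of biscuits.
- tray_grip (a point): middle of the black silicone grip on the tray's turned-up end, at tray (-105.5, 0, 29): an upright slab 12 thick along the tray's x, 76 wide along its y, 12 to 46 above the underside. Pinch it from above, fingers closing along the tray's x, one of them inside the tray; a firm grip (about 80 N) keeps the loaded tray level.
- tray_mouth (a point): middle of the tray's open end, on the floor's upper face: tray (110, 0, 4).
- airbox: white airtight food box, outside 160 (local x) x 200 (local y) x 85 high, walls and floor 5 thick, open on top when the lid is up; heavy with rubber feet, it does not shift. Origin: centre of its underside, z up. The lid's hinge is on its local +x rim; its local -x side is its front, over which one can tip things in.
- lid (a joint): angle of the grey lid about the hinge on the box's +x rim: 0 shut, 1.9 fully open, leaning back past upright (starts at 1.72 to 1.88). 160 x 200 x 10 thick, 280 g. It stays where it is left above 1.25; pushed over from behind to below 1.0, it sinks shut by itself in 2 to 4 s, unless a biscuit sticks out of the box.
- lid_edge (a point): middle of the lid's free edge, half way through its thickness, 160 from the hinge. Its own frame is the lid's (x from this edge to the hinge, z the lid's outer face).
- lid_hinge (a point): middle of the lid's hinge line: box (80, 0, 85.5); the axis is the box's y.
- pump (a joint): how far the steel pump head in the middle of the lid is pressed, m: 0 up, 0.015 at its stop. Spring: 3 N to start, 10 N at the stop; it comes back up when released.
- pump_top (a point): top centre of the round pump head, 44 across; with lid shut and head up it is 125.5 above the counter, over the middle of the box. It slides square to the lid in a fixed collar, 62 across and 12 high on the lid; its top stands 30 off the lid's outer face when up, 15 at its stop.
- biscuit0: shortbread finger, 56 x 20 x 14, about 22 g, loose on the tray; all five alike. Origin: centre of its underside as it lies at the start, x along its length. It starts to slide when the tray is tilted by some 19 to 27 degrees; 45 degrees empties the tray.
- biscuit1: shortbread finger, 56 x 20 x 14, about 22 g, loose on the tray; all five alike. Origin: centre of its underside as it lies at the start, x along its length. It starts to slide when the tray is tilted by some 19 to 27 degrees; 45 degrees empties the tray.
- biscuit2: shortbread finger, 56 x 20 x 14, about 22 g, loose on the tray; all five alike. Origin: centre of its underside as it lies at the start, x along its length. It starts to slide when the tray is tilted by some 19 to 27 degrees; 45 degrees empties the tray.
- biscuit3: shortbread finger, 56 x 20 x 14, about 22 g, loose on the tray; all five alike. Origin: centre of its underside as it lies at the start, x along its length. It starts to slide when the tray is tilted by some 19 to 27 degrees; 45 degrees empties the tray.
- biscuit4: shortbread finger, 56 x 20 x 14, about 22 g, loose on the tray; all five alike. Origin: centre of its underside as it lies at the start, x along its length. It starts to slide when the tray is tilted by some 19 to 27 degrees; 45 degrees empties the tray.
- mug: white mug, 80 across with a handle, 95 high, a bystander. Origin: centre of its underside.
- jar: amber jar with a metal cap, 72 across, 110 high, a bystander. Origin: centre of its underside.
- stapler: desk stapler, 150 x 38 x 55 high, a bystander. Origin: centre of its underside, x along its length.
There are look-alikes about, which are no part of the job. What is shaped like the biscuit1 but black is not meant. Leave any blue look-alike of the biscuit0 alone.

How it is judged (in metres and radians):
On the way, in this order (a step that is already met when the one before it is completed fails the run):
1. all five biscuits are in the box (x of biscuit0 in the frame of airbox between -0.075 and 0.075 m and y of biscuit0 in the frame of airbox between -0.095 and 0.095 m and z of biscuit0 in the frame of airbox between 0 and 0.078 m and x of biscuit1 in the frame of airbox between -0.075 and 0.075 m and y of biscuit1 in the frame of airbox between -0.095 and 0.095 m and z of biscuit1 in the frame of airbox between 0 and 0.078 m and x of biscuit2 in the frame of airbox between -0.075 and 0.075 m and y of biscuit2 in the frame of airbox between -0.095 and 0.095 m and z of biscuit2 in the frame of airbox between 0 and 0.078 m and x of biscuit3 in the frame of airbox between -0.075 and 0.075 m and y of biscuit3 in the frame of airbox between -0.095 and 0.095 m and z of biscuit3 in the frame of airbox between 0 and 0.078 m and x of biscuit4 in the frame of airbox between -0.075 and 0.075 m and y of biscuit4 in the frame of airbox between -0.095 and 0.095 m and z of biscuit4 in the frame of airbox between 0 and 0.078 m), for 0.3 s.
2. with the lid shut, the pump head is pressed to its stop (value of joint lid below 0.05 rad and value of joint pump above 0.0135 m), for 0.1 s.
At the end, for the whole second after the job is handed in: All five biscuits lie at rest in the box, the lid is shut (within 0.05 rad), the pump head is back up (within 3 mm), and the tray lies at rest flat on the counter, right way up (within 0.06 rad, underside within 5 mm of the counter) (all of step 1 and linear speed of each of biscuit0, biscuit1, biscuit2, biscuit3, biscuit4 below 0.03 m/s and value of joint lid below 0.05 rad and value of joint pump below 0.003 m and angle between tray's own z axis and vertical below 0.06 rad and height (world z) of tray between -0.005 and 0.005 m and linear speed of tray below 0.02 m/s); the robot touches nothing.
It fails at once if a biscuit falls on the counter (contact force between any of biscuit0, biscuit1, biscuit2, biscuit3, biscuit4 and table above 0.1 N).
It fails at once if a biscuit is touched by the gripper's fingers (contact force between any of biscuit0, biscuit1, biscuit2, biscuit3, biscuit4 and the fingers above 0.5 N).
It fails at once if a biscuit is thrown, or dropped from high up (faster than 2.5 m/s) (linear speed of any of biscuit0, biscuit1, biscuit2, biscuit3, biscuit4 above 2.5 m/s).
It fails at once if the mug, the jar or the stapler is shifted by more than 30 mm (distance of any of mug, jar, stapler from where it was at the start of the episode above 0.03 m).
It also fails if it takes over 72 s, if anything falls off the work surface, if the arm or the gripper's body presses on something with over 40 N, if the wrist force passes 120 N, or if a joint passes its speed limit or range.

## Working session

There is one attempt and no reset: what is moved stays moved. The work goes in short steps, Python scripts to look and compute and a tool call to move; the robot and the scene stay as the last step left them, time stands still between calls to the robot, and variables do not carry over. Pictures are saved under pics/ and viewed, about 8 in all and at most 12, crops included, and the job is handed in when it is done.

Besides the shell and the picture viewer there is one more tool, called after "Call:" by a JSON object that holds its "op" and its "data", one argument or row to a line. arm_command: Moves the arm, as the interface text tells. Its arguments: {"type":"object","properties":{"moves":{"type":"string"},"grip_force":{"type":"number"}},"required":["moves"]}

```bash
mkdir -p pics
cat > h.py <<'E'
import numpy as np, cv2
from cell import r
def shot(n,name):
    c=r.camera(n); np.save('pics/%s.npy'%name,c,allow_pickle=True); cv2.imwrite('pics/%s.png'%name,c['pixels']); return c
def load(name): return np.load('pics/%s.npy'%name,allow_pickle=True).item()
def K(c): return np.array([[c['fx'],0,c['cx']],[0,c['fy'],c['cy']],[0,0,1.]]),np.array(c['dist_coeffs'],float)
def ray(c,uv):
    k,d=K(c); p=cv2.undistortPoints(np.array(uv,float).reshape(-1,1,2),k,d).reshape(-1,2)
    return np.c_[p,np.ones(len(p))]@np.array(c['attitude']).T
def plane(c,uv,z):
    v=ray(c,uv); o=np.array(c['position']); return o+v*((z-o[2])/v[:,2])[:,None]
def tri(c1,u1,c2,u2):
    A=np.zeros((3,3));b=np.zeros(3)
    for c,u in((c1,u1),(c2,u2)):
        v=ray(c,u)[0];v/=np.linalg.norm(v);P=np.eye(3)-np.outer(v,v);A+=P;b+=P@np.array(c['position'])
    return np.linalg.solve(A,b)
def proj(c,X):
    k,d=K(c);R=np.array(c['attitude']);return cv2.projectPoints((np.atleast_2d(X)-np.array(c['position']))@R,np.zeros(3),np.zeros(3),k,d)[0].reshape(-1,2)
E
python3 - <<'E'
from h import *
for n in('scene','top','wrist'):
    c=shot(n,n+'0'); print(n,np.round(c['position'],3),np.round(c['attitude'],2).tolist())
s=r.get_state();print(s)
a=cv2.imread('pics/scene0.png');b=cv2.imread('pics/top0.png')
E
```

```text
scene [ 1.095 -0.424  0.97 ] [[0.67, 0.58, -0.45], [0.74, -0.53, 0.41], [0.0, -0.61, -0.79]]
top [0.525 0.019 1.142] [[-0.0, -1.0, 0.05], [-1.0, 0.0, 0.01], [-0.01, -0.05, -1.0]]
wrist [0.169 0.555 0.373] [[0.42, 0.87, 0.27], [0.91, -0.4, -0.13], [-0.0, 0.3, -0.95]]
{'time_s': 0.15, 'qpos': array([ 5.90549678e+01,  2.16533069e+01,  4.58202149e+00,  7.30191828e+01,
       -6.15828461e-04,  8.36830746e+01]), 'joint_velocities': array([-0.01669109, -0.0905245 ,  0.32278321, -0.06271603,  0.00906997,
        0.04646232]), 'joint_efforts': array([ 1.09485914e-03, -4.64035749e+01,  2.70170939e+01,  1.39257192e-02,
       -1.15692310e-04, -6.93575160e-06]), 'tcp_pos': array([0.23933368, 0.52227875, 0.23057549]), 'ee_rot': array([[-9.09031728e-01,  4.16726136e-01, -8.02711249e-04],
       [ 4.16726877e-01,  9.09030726e-01, -1.35974583e-03],
       [ 1.63047563e-04, -1.57056346e-03, -9.99998753e-01]]), 'ft_force': array([ 0.32555549, -0.00425612, -0.0410647 ]), 'wrist_torque': array([-0.03130726, -0.01591019,  0.04210155]), 'width': 0.0855791127707513}
```

View pics/top0.png

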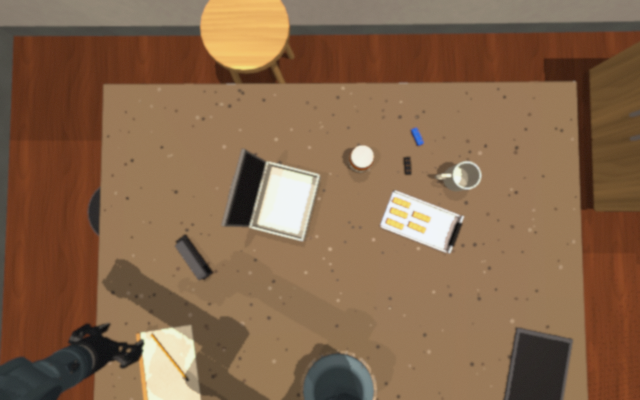

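View pics/scene0.png

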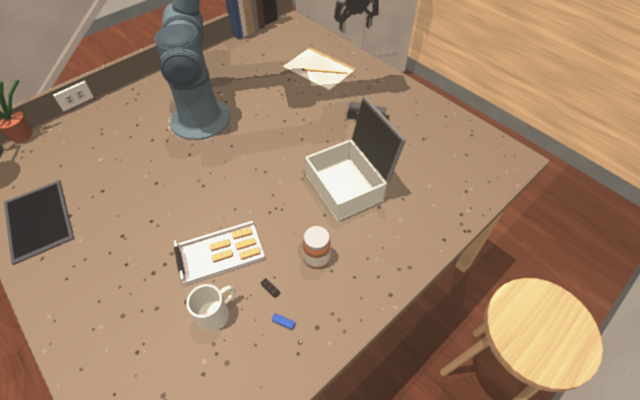

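Pictures 1–2 (top, scene):
- The tray lies at top (422,222), with its grip at (455,234) and its open end pointing left at the box.
- The box is at (285,201), with its lid hinge on the left (+y) and the lid up at (245,190).
- The mug is at (462,176), the jar at (361,157) and the stapler at (193,258).

Candidates for biscuits: five yellow ones on the tray at (402,202), (398,212), (421,216), (395,223) and (416,227). The blue one at (417,136) and the black one at (407,165) are look-alikes to leave alone. Candidates for the tray are the white-floored tray (chosen) and the black slab at (540,365), which isn't it.

Run:
```python
from h import *
t=load('top0');s=load('scene0')
def mask(c,roi,f):
    hsv=cv2.cvtColor(c['pixels'],cv2.COLOR_BGR2HSV).astype(int);m=f(hsv[...,0],hsv[...,1],hsv[...,2]).astype(np.uint8)
    o=np.zeros_like(m);x0,y0,x1,y1=roi;o[y0:y1,x0:x1]=m[y0:y1,x0:x1]
    n,l,st,ce=cv2.connectedComponentsWithStats(o);i=1+np.argmax(st[1:,4]);return (l==i).astype(np.uint8),st[i],ce[i]
def rect(m):
    c=max(cv2.findContours(m,0,1)[0],key=cv2.contourArea);return cv2.boxPoints(cv2.minAreaRect(c)),c
white=lambda h,s,v:(s<60)&(v>130)
dark=lambda h,s,v:(v<60)
m,st,_=mask(t,(375,185,470,258),lambda h,s,v:((s<60)&(v>120))|((h<30)&(s>110)&(v>190)));b,_=rect(m)
print('tray top',st,b.round(1).tolist()); P=plane(t,b,0.018);print(P.round(4).tolist())
m2,st,ce=mask(t,(440,210,470,258),dark);b2,_=rect(m2);print('grip',st,ce,b2.round(1).tolist());print(plane(t,b2,.046).round(4).tolist(),plane(t,[ce],.04))
m3,st,ce=mask(t,(245,155,330,250),lambda h,s,v:(s<70)&(v>110));b3,_=rect(m3);print('box',st,b3.round(1).tolist());print(plane(t,b3,.085).round(4).tolist())
mg,st,ceg=mask(s,(165,230,200,290),dark);print('grip scene',st,ceg,'tri',tri(t,[plane and ce*0+mask(t,(440,210,470,258),dark)[2]],s,[ceg]))
a=cv2.resize(t['pixels'][130:270,220:480],None,fx=3,fy=3,interpolation=cv2.INTER_CUBIC);b=cv2.resize(s['pixels'][90:330,165:425],None,fx=2,fy=2,interpolation=cv2.INTER_CUBIC)
cv2.imwrite('pics/cropt.png',a);cv2.imwrite('pics/crops.png',b)
```

```text
tray top [ 380  190   84   64 2812] [[377.8999938964844, 227.0], [392.70001220703125, 188.39999389648438], [464.6000061035156, 216.0], [449.8999938964844, 254.60000610351562]]
[[0.4914, -0.1247, 0.018], [0.6098, -0.171, 0.018], [0.5248, -0.3893, 0.018], [0.4077, -0.3424, 0.018]]
grip [449 223  12  22 103] [454.41747573 233.72815534] [[448.29998779296875, 243.8000030517578], [456.3999938964844, 222.39999389648438], [460.5, 223.89999389648438], [452.5, 245.3000030517578]]
[[0.4425, -0.3294, 0.046], [0.5059, -0.3542, 0.046], [0.5013, -0.3665, 0.046], [0.4379, -0.3416, 0.046]] [[ 0.47193163 -0.34988618  0.04      ]]
box [ 248  161   72   81 4008] [[247.60000610351562, 227.60000610351562], [265.5, 159.1999969482422], [321.29998779296875, 173.8000030517578], [303.5, 242.1999969482422]]
[[0.4919, 0.2607, 0.085], [0.691, 0.2103, 0.085], [0.6478, 0.0471, 0.085], [0.4498, 0.0988, 0.085]]Traceback (most recent call last):
  File "<stdin>", line 15, in <module>
  File "<stdin>", line 6, in mask
    return _wrapfunc(a, 'argmax', axis=axis, out=out, **kwds)
    return bound(*args, **kwds)
ValueError: attempt to get argmax of an empty sequence
```

Run:
```python
from h import *
t=load('top0');s=load('scene0')
print(s['pixels'][255:270,178:186].min(2).tolist()[::5])
def cen(c,x0,y0,x1,y1,T):
    m=np.zeros((400,640),np.uint8);m[y0:y1,x0:x1]=c['pixels'].max(2)[y0:y1,x0:x1]<T
    n,l,st,ce=cv2.connectedComponentsWithStats(m);i=1+np.argmax(st[1:,4]);q=cv2.boxPoints(cv2.minAreaRect(np.argwhere(l==i)[:,::-1].astype(np.float32)));return ce[i],st[i],q
a=cen(t,440,210,470,258,60);b=cen(s,168,232,195,290,75);print(a[0],b[0],b[1],b[2].tolist(),'tri grip',tri(t,[a[0]],s,[b[0]]))
a=cv2.resize(t['pixels'][130:270,220:480],None,fx=3,fy=3,interpolation=cv2.INTER_CUBIC);b=cv2.resize(s['pixels'][90:330,165:425],None,fx=2,fy=2,interpolation=cv2.INTER_CUBIC)
cv2.imwrite('pics/cropt.png',a);cv2.imwrite('pics/crops.png',b)
```

```text
[[61, 54, 68, 123, 171, 181, 185, 216], [65, 62, 55, 66, 121, 168, 181, 185], [65, 64, 63, 55, 67, 122, 172, 182]]
[454.41747573 233.72815534] [179.475 258.875] [175 248   8  22  40] [[175.0, 248.00001525878906], [178.44638061523438, 247.3435821533203], [182.55142211914062, 268.89501953125], [179.10504150390625, 269.55145263671875]] tri grip [ 0.47225696 -0.35101067  0.03356047]
```

View pics/cropt.png

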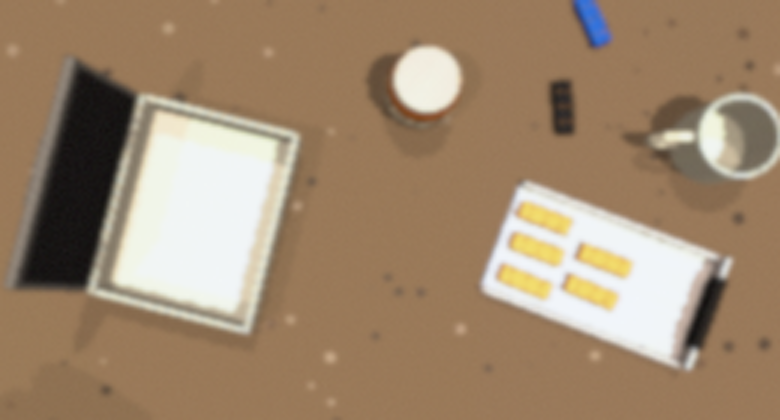

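View pics/crops.png

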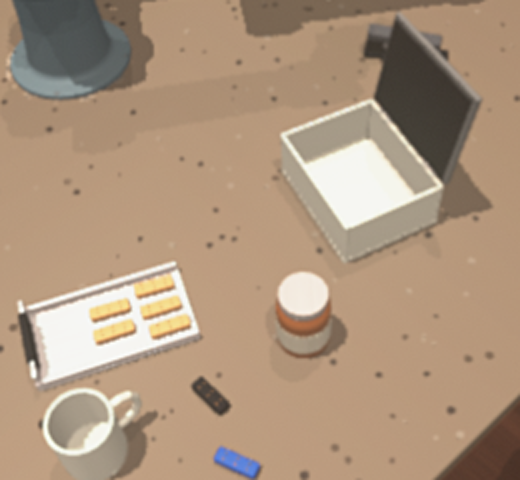

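Pictures 3–4 (crops):
- The white-floored tray carries five yellow biscuits near its open left end, around crop (484–630, 205–300). The black grip is at crop (708,308).
- The lid hinge is on the box's left rim. The black look-alike (562,107) and the blue one (592,20) are off the tray.

The grip centre triangulates to (0.472, -0.351, 0.034), and the tray's x axis points at 68.6°. Moving above the grip now.

Call:
{"op": "arm_command", "data": {
  "moves": "0 -341 -360 -20 0 0 0;0 -341 -360 -20 0 0 0;0 -341 -360 -20 0 0 0;0 -341 -360 -20 0 0 0;0 -341 -360 -20 0 0 0;0 -341 -360 -20 0 0 0;0 -341 -360 -20 0 0 0;0 -341 -360 -20 0 0 0;0 -341 -360 -20 0 0 0;0 -341 -360 -20 0 0 0;0 -341 -360 -20 0 0 0;0 -576 -697 60 0 0 -0.056;0 -576 -697 60 0 0 -0.056;0 -576 -697 60 0 0 -0.056;0 -576 -697 60 0 0 -0.056;0 -576 -697 60 0 0 -0.056;0 -576 -697 60 0 0 -0.056;0 -576 -697 60 0 0 -0.056;0 -576 -697 60 0 0 -0.056;0 -576 -697 60 0 0 -0.056",
  "grip_force": 80
}}

```text
time_s: 1.82
tcp_pos: [0.4574, -0.2754, 0.1844]
ee_rot: [[-0.931, 0.366, -0.0], [0.366, 0.931, 0.001], [0.0, 0.0, -1.0]]
ft_force: [1.4, 1.0, -0.6]
width: 0.0426
```

Call:
{"op": "arm_command", "data": {
  "moves": "0 -42 -65 14 0 0 0;0 -42 -65 14 0 0 0;0 -42 -65 14 0 0 0;0 -42 -65 14 0 0 0;0 -42 -65 14 0 0 0;0 -42 -65 14 0 0 0"
}}

```text
time_s: 2.32
tcp_pos: [0.4729, -0.3478, 0.1713]
ee_rot: [[-0.931, 0.364, -0.0], [0.364, 0.931, 0.001], [0.001, 0.001, -1.0]]
ft_force: [0.1, 0.5, -0.3]
width: 0.0425
```

Run:
```python
from h import *
c=shot('wrist','w1');s=r.get_state();print(s['tcp_pos'],s['ee_rot'],s['qpos'],s['width'],c['position'])
print('pred grip',proj(c,[[.472,-.351,.046]]))
```

```text
[ 0.47305723 -0.34778226  0.17156746] [[-9.31456591e-01  3.63852460e-01  7.93188736e-05]
 [ 3.63852467e-01  9.31456536e-01  3.22590619e-04]
 [ 4.34933071e-05  3.29339526e-04 -9.99999945e-01]] [-4.25205805e+01  2.42705612e+01 -2.78789647e-01  6.54597915e+01
  1.66941862e-02 -2.11836028e+01] 0.04266888268458355 [ 0.40095139 -0.31967416  0.31393646]
pred grip [[316.24366645 189.8695796 ]]
```

View pics/w1.png

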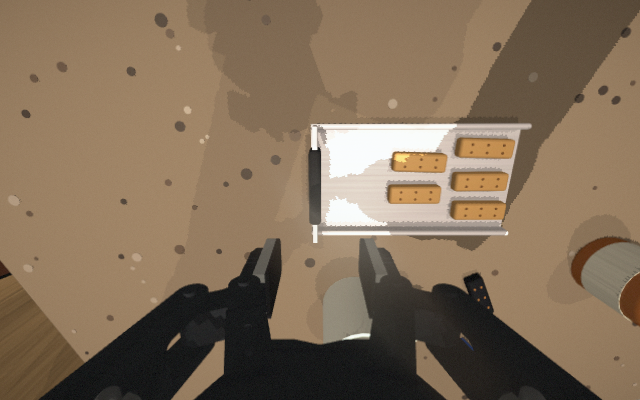

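Picture 5 (wrist): the grip is at (315,187), within 3 px of the prediction. The tray edges run along image x, so the yaw is right. The free floor beside the grip is clear, with the nearest biscuit at x≈388.

Run:
```python
from h import *
c=load('w1');t=load('top0')
m=np.zeros((400,640),np.uint8);m[140:235,300:335]=c['pixels'].max(2)[140:235,300:335]<70
n,l,st,ce=cv2.connectedComponentsWithStats(m);i=1+np.argmax(st[1:,4]);print(st[i],ce[i])
x,y,w,h,_=st[i];pts=[[x,y],[x+w,y],[x,y+h],[x+w,y+h],ce[i]]
P=plane(c,pts,.046);print(P.round(4).tolist())
print('tri',tri(c,[ce[i]],t,[[454.42,233.73]]))
R=r.get_state()['ee_rot'];p=r.get_state()['tcp_pos']
for z in(.046,.03):print('offset tool mm',((plane(c,[ce[i]],z)[0]-p)@R*1000).round(1))
e=plane(c,[[318,126],[528,126],[318,234],[505,234]],.018);print(e.round(4).tolist(),[np.degrees(np.arctan2(*(e[k+1]-e[k])[1::-1])).round(2) for k in(0,2)])
# jar,mug,lid,box
print('jar',plane(t,[[362.3,156.7]],.11),'mug',plane(t,[[466,175]],.095))
```

```text
[309 147  12  52 536] [314.66977612 172.10447761]
[[0.4311, -0.342, 0.046], [0.4351, -0.3316, 0.046], [0.4781, -0.3611, 0.046], [0.4824, -0.3501, 0.046], [0.4551, -0.3459, 0.046]]
tri [ 0.46633517 -0.35384409  0.0131772 ]
offset tool mm [ 17.4  -4.8 125.6]
offset tool mm [ 13.8  -5.1 141.6]
[[0.4181, -0.3281, 0.018], [0.495, -0.1331, 0.018], [0.5283, -0.3715, 0.018], [0.6048, -0.1761, 0.018]] [np.float64(68.48), np.float64(68.62)]
jar [[ 0.6934456  -0.07001397  0.11      ]] mug [[ 0.64211154 -0.36733928  0.095     ]]
```

Call:
{"op": "arm_command", "data": {
  "moves": "0 0 -5 40 0 0 0;0 0 -5 80 0 0 0;0 0 -5 115 0 0 0;0 0 -5 138 0 0 0;0 0 -5 150 0 0 0;0 0 -5 156 0 0 0;0 0 -5 156 0 0 0;0 0 -5 156 0 0 0;-1 0 -5 156 0 0 0;-1 0 -5 156 0 0 0;-1 0 -5 156 0 0 0;-1 0 -5 156 0 0 0;-1 0 -5 156 0 0 0;-1 0 -5 156 0 0 0;-1 0 -5 156 0 0 0;-1 0 -5 156 0 0 0",
  "grip_force": 80
}}

```text
time_s: 3.7
tcp_pos: [0.4725, -0.3545, 0.0168]
ee_rot: [[-0.931, 0.365, 0.003], [0.365, 0.931, -0.001], [-0.003, -0.0, -1.0]]
ft_force: [-0.6, 0.9, 6.4]
width: 0.0105
```

Gripped. Lifting smoothly to 130 mm.

Call:
{"op": "arm_command", "data": {
  "moves": "-1 0 0 -3 0 0 0;-1 0 0 -8 0 0 0;-1 0 0 -16 0 0 0;-1 0 0 -28 0 0 0;-1 0 0 -42 0 0 0;-1 0 0 -58 0 0 0;-1 0 0 -74 0 0 0;-1 0 0 -90 0 0 0;-1 0 0 -104 0 0 0;-1 0 0 -115 0 0 0;-1 0 0 -123 0 0 0;-1 0 0 -128 0 0 0;-1 0 0 -130 0 0 0;-1 0 0 -130 0 0 0;-1 0 0 -130 0 0 0"
}}

```text
time_s: 4.95
tcp_pos: [0.4709, -0.3536, 0.1444]
ee_rot: [[-0.931, 0.365, -0.001], [0.365, 0.931, 0.001], [0.001, 0.0, -1.0]]
ft_force: [-0.1, 1.0, -4.0]
width: 0.0103
```

Run:
```python
from h import *
c=shot('wrist','w2');s=shot('scene','s2');q=r.get_state();print(q['tcp_pos'],q['ee_rot'].round(4).tolist(),q['ft_force'],q['width'])
im=np.vstack([c['pixels'][80:280,200:600],s['pixels'][120:320,120:520]]);cv2.imwrite('pics/v2.png',cv2.resize(im,None,fx=1.5,fy=1.5))
```

```text
[ 0.47078291 -0.35342463  0.14418756] [[-0.9309, 0.3651, -0.0013], [0.3651, 0.931, 0.0012], [0.0016, 0.0006, -1.0]] [ 0.23627422  0.55898021 -4.24142446] 0.010836650917071738
```

View pics/v2.png

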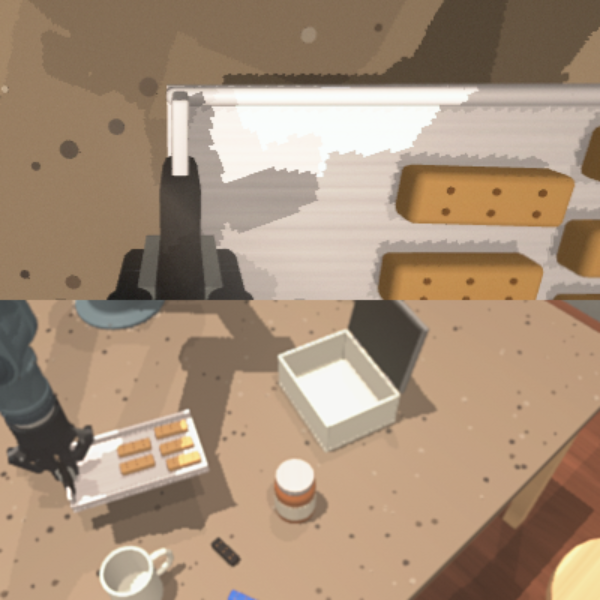

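Picture 6: the tray hangs level from the grip with all five biscuits in place; the slab is squarely pinched at (180,210). Carrying it to the box with smooth ramps.

Call:
{"op": "arm_command", "data": {
  "moves": "-1 0.6 2.5 0 0 0 -0.001;-1 1.9 7.4 0 0 0 -0.004;-1 4.3 17.2 0 0 0 -0.008;-1 7.4 29.4 0 0 0 -0.014;-1 11.2 44.1 0 0 0 -0.021;-1 15.5 61.3 0 0 0 -0.029;-1 19.8 78.4 0 0 0 -0.037;-1 24.2 95.6 0 0 0 -0.046;-1 28.5 112.7 0 0 0 -0.054;-1 32.9 129.9 0 0 0 -0.062;-1 37.2 147 0 0 0 -0.07;-1 41.5 164.2 0 0 0 -0.078;-1 45.9 181.3 0 0 0 -0.087;-1 50.2 198.5 0 0 0 -0.095;-1 53.9 213.2 0 0 0 -0.102;-1 57 225.4 0 0 0 -0.108;-1 59.5 235.2 0 0 0 -0.112;-1 61.4 242.6 0 0 0 -0.116;-1 62 245 0 0 0 -0.117;-1 62 245 0 0 0 -0.117"
}}

```text
time_s: 6.72
tcp_pos: [0.503, -0.1026, 0.1451]
ee_rot: [[-0.967, 0.253, -0.0], [0.253, 0.967, -0.0], [-0.0, -0.0, -1.0]]
ft_force: [0.9, -0.2, -3.5]
width: 0.0107
```

Run:
```python
from h import *
t=shot('top','t3');s=shot('scene','s3');q=r.get_state();print(q['tcp_pos'],q['ee_rot'].round(4).tolist(),q['ft_force'],q['width'],q['qpos'])
R=q['ee_rot'];p=q['tcp_pos'];u=R[:,1]
mouth=p+.2155*u-np.array([0,0,.013]);print('mouth',mouth)
C=np.array([.570,.154,0]);a=np.radians(75.3);ub=np.array([np.cos(a),np.sin(a),0]);print('box-x,y of mouth',(mouth-C)@ub,(mouth-C)@[-ub[1],ub[0],0], np.degrees(np.arctan2(u[1],u[0])))
im=np.hstack([t['pixels'][120:280,220:460],s['pixels'][80:240,220:460]]);cv2.imwrite('pics/v3.png',cv2.resize(im,None,fx=1.66,fy=1.66))
```

```text
[ 0.50309754 -0.10356538  0.14512608] [[-0.9671, 0.2544, 0.0001], [0.2544, 0.9671, -0.0004], [-0.0002, -0.0004, -1.0]] [-0.10728219 -1.89995864 -3.92520931] 0.010849777347307745 [-1.86976292e+01  1.70319015e+01 -1.50035010e+01  5.79498746e+01
 -2.20695379e-02 -3.95789745e+00]
mouth [0.55792693 0.10484283 0.13203945]
box-x,y of mouth -0.05061178631974358 -0.0007961306313478344 75.26026271772824
```

View pics/v3.png

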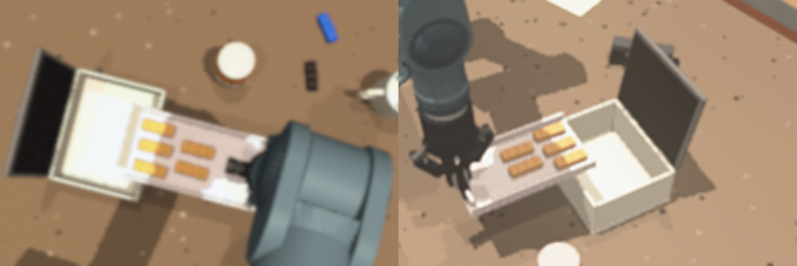

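Picture 7: the loaded tray is level, with its mouth about 30 mm inside the box's front wall, centred and clear of the jar. Tilting it about its mouth in slow steps.

Call:
{"op": "arm_command", "data": {
  "moves": "-1 0 1 -4.3 0.044 0 0;-1 0 2 -8.7 0.087 0 0;-1 0 3.6 -13 0.131 0 0;-1 0 5.5 -17.2 0.175 0 0;-1 0 8 -22 0.218 0 0;-1 0 10.7 -27.3 0.262 0 0;-1 0 17.4 -40.9 0.349 0 0;-1 0 17.4 -40.9 0.349 0 0;-1 0 23.9 -54.5 0.419 0 0;-1 0 23.9 -54.5 0.419 0 0;-1 0 31.3 -67.7 0.489 0 0;-1 0 31.3 -67.7 0.489 0 0;-1 0 31.3 -67.7 0.489 0 0;-1 0 31.3 -67.7 0.489 0 0;-1 0 39.6 -80.2 0.559 0 0;-1 0 39.6 -80.2 0.559 0 0;-1 0 39.6 -80.2 0.559 0 0;-1 0 39.6 -80.2 0.559 0 0"
}}

```text
time_s: 8.32
tcp_pos: [0.5131, -0.0654, 0.2249]
ee_rot: [[-0.967, 0.216, -0.135], [0.255, 0.821, -0.512], [-0.0, -0.529, -0.849]]
ft_force: [0.1, 0.2, -2.9]
width: 0.0105
```

Run:
```python
from h import *
s=shot('scene','s4');w=shot('wrist','w4');q=r.get_state();print(q['tcp_pos'],q['ee_rot'].round(3).tolist(),q['ft_force'],q['width'],q['qpos'])
im=np.hstack([s['pixels'][60:260,240:440],cv2.resize(w['pixels'],(320,200))]);cv2.imwrite('pics/v4.png',cv2.resize(im,None,fx=1.5,fy=1.5))
```

```text
[ 0.5128253  -0.06557267  0.22509347] [[-0.967, 0.216, -0.135], [0.255, 0.82, -0.512], [-0.0, -0.529, -0.848]] [-0.22626751 -0.17649271 -2.88621595] 0.010894173091118032 [  3.10520274  24.30293992   0.36574441  76.90649321 -30.25711028
  20.82762302]
```

View pics/v4.png

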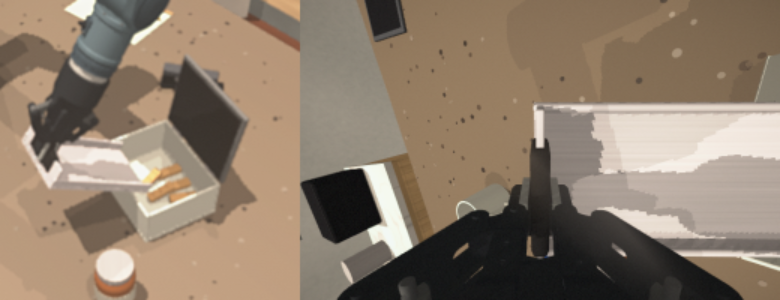

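Picture 8: most biscuits are already in the box, lying at (165,185) in the left half; one may still be at the mouth. Going on to 45°.

Call:
{"op": "arm_command", "data": {
  "moves": "-1 0 1.3 -12.2 0.057 0 0;-1 0 2.9 -24.3 0.113 0 0;-1 0 5.5 -36.5 0.17 0 0;-1 0 8.4 -48.2 0.227 0 0;-1 0 8.4 -48.2 0.227 0 0;-1 0 8.4 -48.2 0.227 0 0;-1 0 8.4 -48.2 0.227 0 0;-1 0 8.4 -48.2 0.227 0 0"
}}

```text
time_s: 9.08
tcp_pos: [0.5212, -0.0341, 0.2619]
ee_rot: [[-0.967, 0.181, -0.18], [0.255, 0.684, -0.683], [-0.001, -0.707, -0.708]]
ft_force: [-0.3, 0.4, -2.8]
width: 0.0103
```

Run:
```python
from h import *
s=shot('scene','s5');t=shot('top','t5');q=r.get_state();print(q['tcp_pos'],q['ee_rot'].round(3).tolist(),q['ft_force'],q['width'])
im=np.hstack([s['pixels'][100:240,260:420],t['pixels'][130:270,230:390]]);cv2.imwrite('pics/v5.png',cv2.resize(im,None,fx=2.5,fy=2.5,interpolation=cv2.INTER_CUBIC))
```

```text
[ 0.52109885 -0.03409923  0.26208261] [[-0.967, 0.181, -0.18], [0.255, 0.684, -0.684], [-0.001, -0.707, -0.707]] [ 0.40420416  0.03991379 -3.88649387] 0.010681106787563694
```

View pics/v5.png

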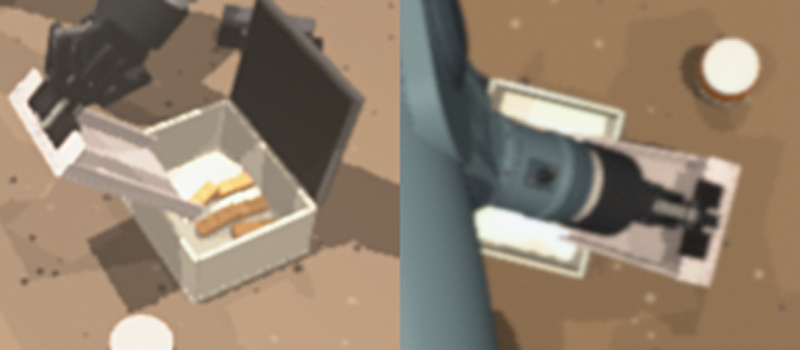

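Picture 9: the tray is empty, all biscuits lie low in the box at (235,205), and nothing is on the counter. Withdrawing up-slope, then levelling.

Call:
{"op": "arm_command", "data": {
  "moves": "-1 0 -10 0 0 0 0;-1 0 -30 0 0 0 0;-1 0 -55 0 0 0 0;-1 0 -80 0 0 0 0;-1 0 -100 0 0 0 0;-1 0 -102 16 -0.098 0 0;-1 -1 -103 32 -0.196 0 0;-1 -1 -105 48 -0.294 0 0;-1 -1 -106 65 -0.393 0 0;-1 -2 -107 81 -0.491 0 0;-1 -2 -109 97 -0.589 0 0;-1 -3 -110 113 -0.687 0 0;-1 -3 -112 129 -0.785 0 0;-1 -3 -112 129 -0.785 0 0;-1 -3 -112 129 -0.785 0 0"
}}

```text
time_s: 10.43
tcp_pos: [0.4788, -0.2016, 0.2497]
ee_rot: [[-0.966, 0.259, -0.002], [0.259, 0.966, -0.002], [0.001, -0.003, -1.0]]
ft_force: [0.4, 0.7, -3.9]
width: 0.0107
```

Run:
```python
from h import *
q=r.get_state();print(q['tcp_pos'],q['ee_rot'].round(4).tolist(),q['ft_force'],q['width'])
t=shot('top','t6');s=shot('scene','s6')
for n,c in(('t',t),('s',s)):
    h=cv2.cvtColor(c['pixels'],cv2.COLOR_BGR2HSV);m=cv2.inRange(h,(10,120,130),(28,255,255))
    if n=='t': m[:150]=0;m[245:]=0;m[:,:240]=0;m[:,330:]=0
    else: m[:120]=0;m[225:]=0;m[:,:290]=0;m[:,400:]=0
    k=cv2.connectedComponentsWithStats(m);print(n,[(a[4],b.round().tolist()) for a,b in zip(k[2][1:],k[3][1:]) if a[4]>8])
im=np.hstack([t['pixels'][150:250,240:340],s['pixels'][120:220,300:400]]);cv2.imwrite('pics/v6.png',cv2.resize(im,None,fx=4,fy=4,interpolation=cv2.INTER_CUBIC))
d=np.array([.4725,-.3545,.10])-q['tcp_pos'];print('shift to above place mm',(d@q['ee_rot']*1000).round(1))
```

```text
[ 0.4788486  -0.20160123  0.2497374 ] [[-0.9658, 0.2592, -0.0021], [0.2592, 0.9658, -0.0023], [0.0014, -0.0028, -1.0]] [ 0.41733804  0.71414113 -3.86681326] 0.010686966775382988
t [(np.int32(237), [281.0, 191.0]), (np.int32(167), [278.0, 207.0])]
s [(np.int32(57), [347.0, 178.0]), (np.int32(41), [353.0, 187.0])]
shift to above place mm [ -33.7 -148.9  150.1]
```

View pics/v6.png

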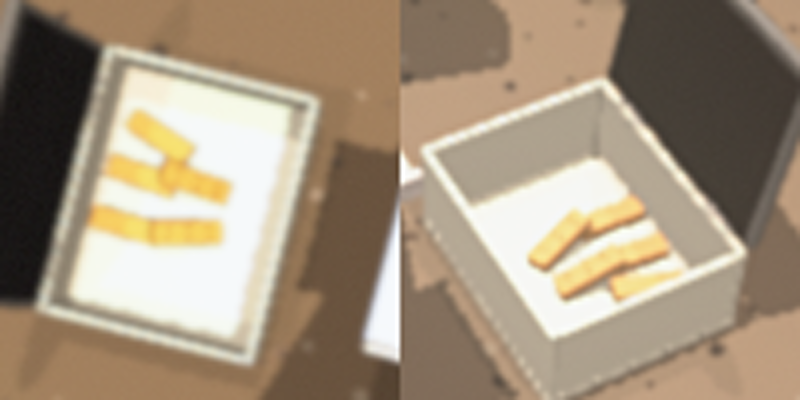

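Picture 10: all five biscuits lie flat on the box floor (two may touch, none stand up). Putting the tray back at its starting place.

Call:
{"op": "arm_command", "data": {
  "moves": "-1 -2 -10 10 0 0 0.008;-1 -7 -30 30 0 0 0.024;-1 -12 -55 55 0 0 0.04;-1 -18 -80 80 0 0 0.06;-1 -24 -105 105 0 0 0.08;-1 -29 -128 128 0 0 0.096;-1 -33 -144 150 0 0 0.108;-1 -34 -149 170 0 0 0.112;-1 -34 -149 190 0 0 0.112;-1 -34 -149 206 0 0 0.112;-1 -34 -149 218 0 0 0.112;-1 -34 -149 225 0 0 0.112;-1 -34 -149 230 0 0 0.112;-1 -34 -149 233 0 0 0.112;-1 -34 -149 233 0 0 0.112;-1 -34 -149 233 0 0 0.112"
}}

```text
time_s: 11.87
tcp_pos: [0.4768, -0.3521, 0.0177]
ee_rot: [[-0.933, 0.36, 0.001], [0.36, 0.933, -0.002], [-0.002, -0.002, -1.0]]
ft_force: [0.0, -0.3, -3.3]
width: 0.0106
```

Call:
{"op": "arm_command", "data": {
  "moves": "-1 0 0 1 0 0 0;-1 0 0 2 0 0 0;-1 0 0 2 0 0 0;-1 0 0 2 0 0 0"
}}

```text
time_s: 12.2
tcp_pos: [0.4769, -0.3524, 0.0168]
ee_rot: [[-0.933, 0.36, 0.002], [0.36, 0.933, -0.002], [-0.003, -0.001, -1.0]]
ft_force: [-2.8, 1.6, 6.8]
width: 0.0108
```

Call:
{"op": "arm_command", "data": {
  "moves": "0 0 0 0 0 0 0;0 0 0 0 0 0 0;0 0 0 0 0 0 0;0 0 0 0 0 0 0;0 0 0 -10 0 0 0;0 0 0 -30 0 0 0;0 0 0 -70 0 0 0;0 0 0 -110 0 0 0;0 0 0 -150 0 0 0;0 0 0 -190 0 0 0;-1 0 0 -230 0 0 0;-1 0 0 -270 0 0 0;-1 0 0 -305 0 0 0;-1 0 0 -305 0 0 0;-1 0 0 -305 0 0 0"
}}

```text
time_s: 13.45
tcp_pos: [0.4772, -0.3525, 0.3235]
ee_rot: [[-0.933, 0.361, 0.005], [0.36, 0.933, -0.005], [-0.007, -0.003, -1.0]]
ft_force: [0.2, 1.0, -0.4]
width: -0.0002
```

Run:
```python
from h import *
q=r.get_state();p,R=q['tcp_pos'],q['ee_rot'];print(p,R.round(4).tolist(),q['ft_force'],q['width'])
C=np.array([.570,.154,0]);a=np.radians(75.3);ub=np.array([np.cos(a),np.sin(a),0])
for x,z in((.165,.32),(.165,.208),(.0,.208)):
    T=C+x*ub;T[2]=z;print(x,z,T.round(4),((T-p)@R*1000).round(1))
# lid edge: triangulate midpoints of the top edge corners
t=load('t6');s=load('s6')
m=(t['pixels'].max(2)<45).astype(np.uint8);m[:145]=0;m[235:]=0;m[:,:215]=0;m[:,275:]=0
c=max(cv2.findContours(m,0,1)[0],key=cv2.contourArea);print(cv2.approxPolyDP(c,4,True).reshape(-1,2).tolist())
print(proj(s,[C+.116*ub+[0,0,.241],C+.08*ub+[0,0,.0855]]))
```

```text
[ 0.47719887 -0.3525171   0.32346297] [[-0.9327, 0.3605, 0.0049], [0.3605, 0.9327, -0.0055], [-0.0065, -0.0034, -1.0]] [ 0.20463675  1.00522555 -0.44862594] -0.00018982628535233265
0.165 0.32 [0.6119 0.3136 0.32  ] [1.145e+02 6.699e+02 5.000e-01]
0.165 0.208 [0.6119 0.3136 0.208 ] [115.3 670.3 112.5]
0.0 0.208 [0.57  0.154 0.208] [ 96.8 506.3 113.1]
[[248, 154], [228, 223], [246, 224], [263, 163]]
[[383.31942196 116.12081029]
 [366.59400174 159.70067383]]
```

Call:
{"op": "arm_command", "data": {
  "moves": "-1 3 20 0 0 0 -0.01;-1 8 50 0 0 0 -0.03;-1 115 670 0 0 0 -0.112;-1 115 670 0 0 0 -0.112;-1 115 670 0 0 0 -0.112;-1 115 670 0 0 0 -0.112;-1 115 670 0 0 0 -0.112;-1 115 670 0 0 0 -0.112;-1 115 670 0 0 0 -0.112;-1 115 670 0 0 0 -0.112;-1 115 670 0 0 0 -0.112;-1 115 670 0 0 0 -0.112;-1 115 670 0 0 0 -0.112;-1 115 670 0 0 0 -0.112;-1 115 670 0 0 0 -0.112;-1 115 670 0 0 0 -0.112;-1 115 670 0 0 0 -0.112;-1 115 670 0 0 0 -0.112;-1 115 670 0 0 0 -0.112;-1 115 670 0 0 0 -0.112"
}}

```text
time_s: 15.12
tcp_pos: [0.6099, 0.3146, 0.3176]
ee_rot: [[-0.967, 0.253, -0.003], [0.253, 0.967, -0.003], [0.002, -0.003, -1.0]]
ft_force: [0.6, -0.3, 0.4]
width: 0.0001
```

Run:
```python
from h import *
q=r.get_state();p,R=q['tcp_pos'],q['ee_rot'];print(p,R.round(4).tolist(),q['ft_force'],q['qpos'])
C=np.array([.570,.154,0]);a=np.radians(75.3);ub=np.array([np.cos(a),np.sin(a),0])
for x,z in((.165,.208),(.0,.208)):
    T=C+x*ub;T[2]=z;print(x,z,((T-p)@R*1000).round(1))
t=load('t6');P=plane(t,[[248,154],[228,223]],.242);print(P.round(4).tolist(),((P-C)@ub).round(4))
```

```text
[0.60988894 0.31458397 0.31759927] [[-0.9673, 0.2534, -0.0028], [0.2534, 0.9673, -0.0027], [0.002, -0.0033, -1.0]] [ 0.60132352 -0.28115057  0.36848138] [ 2.20298966e+01  3.90420247e+01  4.62070082e+01  9.73694943e+01
 -8.25794496e-02  3.67114612e+01]
0.165 0.208 [-2.400e+00 -1.000e-01  1.096e+02]
0.0 0.208 [  -2.3 -165.1  110.1]
[[0.6795, 0.2255, 0.242], [0.5082, 0.2734, 0.242]] [0.097  0.0998]
```

Call:
{"op": "arm_command", "data": {
  "moves": "-1 -2 0 30 0 0 0;-1 -2 0 70 0 0 0;-1 -2 0 100 0 0 0;-1 -2 0 109 0 0 0;-1 -2 0 109 0 0 0;-1 -2 -15 109 0 0 0;-1 -2 -30 109 0 0 0;-1 -2 -45 109 0 0 0;-1 -2 -57 109 0 0 0;-1 -2 -69 109 0 0 0;-1 -2 -81 109 0 0 0;-1 -2 -93 109 0 0 0;-1 -2 -105 109 0 0 0;-1 -2 -117 109 0 0 0;-1 -2 -129 109 0 0 0;-1 -2 -140 109 0 0 0;-1 -2 -150 109 0 0 0;-1 -2 -160 109 0 0 0;-1 -2 -165 109 0 0 0;-1 -2 -165 109 0 0 0"
}}

```text
time_s: 16.78
tcp_pos: [0.5699, 0.1534, 0.2104]
ee_rot: [[-0.967, 0.255, -0.001], [0.255, 0.967, -0.001], [0.0, -0.002, -1.0]]
ft_force: [0.3, 0.0, 0.2]
width: -0.0004
```

Run:
```python
from h import *
s=shot('scene','s7');q=r.get_state();print(q['tcp_pos'],q['ft_force'])
cv2.imwrite('pics/v7.png',cv2.resize(s['pixels'][40:260,220:460],None,fx=2,fy=2))
```

```text
[0.57013679 0.15413946 0.21040149] [ 0.17871716  0.28485903 -0.29119615]
```

View pics/v7.png

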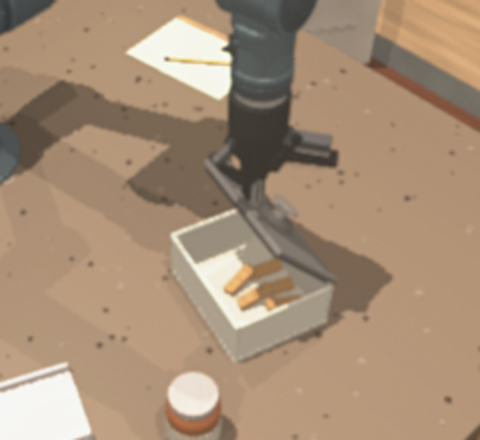

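Picture 11: the lid has passed the tipping point and is sinking; the fingers are clear above it and all biscuits lie inside. Waiting for it to shut.

Call:
{"op": "arm_command", "data": {
  "moves": "-1 0 0 -20 0 0 0;-1 0 0 -20 0 0 0;-1 0 0 -20 0 0 0;-1 0 0 -20 0 0 0;-1 0 0 -20 0 0 0;-1 0 0 -20 0 0 0;-1 0 0 -20 0 0 0;-1 0 0 -20 0 0 0;-1 0 0 -20 0 0 0;-1 0 0 -20 0 0 0;-1 0 0 -20 0 0 0;-1 0 0 -20 0 0 0;-1 0 0 -20 0 0 0;-1 0 0 -20 0 0 0;-1 0 0 -20 0 0 0;-1 0 0 -20 0 0 0;-1 0 0 -20 0 0 0;-1 0 0 -20 0 0 0;-1 0 0 -20 0 0 0;-1 0 0 -20 0 0 0"
}}

```text
time_s: 18.5
tcp_pos: [0.5703, 0.1547, 0.2305]
ee_rot: [[-0.967, 0.254, -0.0], [0.254, 0.967, -0.001], [-0.0, -0.001, -1.0]]
ft_force: [0.2, -0.6, 0.4]
width: -0.0001
```

Call:
{"op": "arm_command", "data": {
  "moves": "-1 0 0 0 0 0 0;-1 0 0 0 0 0 0;-1 0 0 0 0 0 0;-1 0 0 0 0 0 0;-1 0 0 0 0 0 0;-1 0 0 0 0 0 0;-1 0 0 0 0 0 0;-1 0 0 0 0 0 0;-1 0 0 0 0 0 0;-1 0 0 0 0 0 0;-1 0 0 0 0 0 0;-1 0 0 0 0 0 0;-1 0 0 0 0 0 0;-1 0 0 0 0 0 0;-1 0 0 0 0 0 0;-1 0 0 0 0 0 0;-1 0 0 0 0 0 0;-1 0 0 0 0 0 0;-1 0 0 0 0 0 0;-1 0 0 0 0 0 0"
}}

```text
time_s: 20.17
tcp_pos: [0.5703, 0.1547, 0.2305]
ee_rot: [[-0.967, 0.254, -0.0], [0.254, 0.967, -0.001], [-0.0, -0.001, -1.0]]
ft_force: [0.4, 0.4, -0.3]
width: -0.0
```

Call:
{"op": "arm_command", "data": {
  "moves": "-1 0 0 0 0 0 0;-1 0 0 0 0 0 0;-1 0 0 0 0 0 0;-1 0 0 0 0 0 0;-1 0 0 0 0 0 0;-1 0 0 0 0 0 0;-1 0 0 0 0 0 0;-1 0 0 0 0 0 0;-1 0 0 0 0 0 0;-1 0 0 0 0 0 0"
}}

```text
time_s: 21.0
tcp_pos: [0.5703, 0.1547, 0.2305]
ee_rot: [[-0.967, 0.254, -0.0], [0.254, 0.967, -0.001], [-0.0, -0.001, -1.0]]
ft_force: [-0.3, -0.6, -0.4]
width: -0.0006
```

Run:
```python
from h import *
s=shot('scene','s8');w=shot('wrist','w8');q=r.get_state();print(q['tcp_pos'],q['ee_rot'].round(4).tolist(),q['ft_force'])
C=np.array([.570,.154,0]);print(proj(s,C+[0,0,.1255]),proj(w,C+[0,0,.1255]))
# bright low-saturation blobs on dark lid near the predicted pump position
h=cv2.cvtColor(s['pixels'],cv2.COLOR_BGR2HSV);u,v=proj(s,C+[0,0,.1255])[0].astype(int)
for y in range(v-12,v+14,4):print(y,h[y,u-28:u+30:4,2].tolist())
im=np.hstack([s['pixels'][80:240,260:430],cv2.resize(w['pixels'],(256,160))]);cv2.imwrite('pics/v8.png',cv2.resize(im,None,fx=1.8,fy=1.8))
```

```text
[0.5703066  0.15471459 0.23044855] [[-0.9672, 0.2541, -0.0003], [0.2541, 0.9672, -0.0009], [0.0, -0.0009, -1.0]] [-0.47185261  0.131667    0.24709391]
[[343.98123889 159.74230408]] [[318.86058534 195.58275928]]
147 [166, 132, 127, 151, 154, 154, 160, 152, 140, 116, 117, 143, 150, 181, 181]
151 [152, 153, 153, 153, 152, 153, 152, 151, 165, 170, 141, 116, 117, 118, 163]
155 [153, 154, 153, 152, 153, 152, 155, 232, 233, 174, 170, 168, 117, 120, 121]
159 [153, 154, 153, 153, 154, 151, 244, 241, 218, 179, 162, 117, 118, 118, 121]
163 [155, 165, 165, 172, 171, 159, 209, 192, 180, 171, 129, 118, 118, 118, 118]
167 [166, 161, 171, 171, 172, 125, 137, 124, 123, 114, 106, 118, 119, 119, 118]
171 [162, 150, 172, 172, 172, 167, 119, 130, 109, 101, 150, 154, 118, 120, 119]
```

View pics/v8.png

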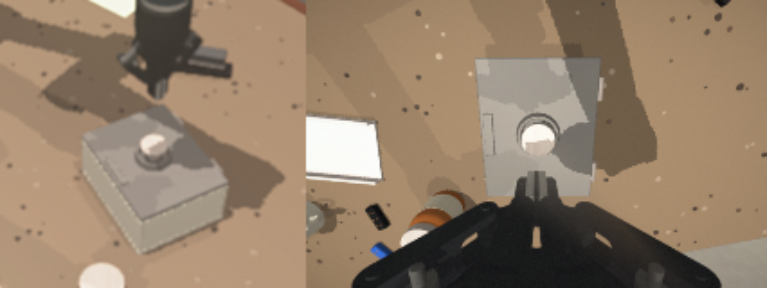

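Picture 12: the lid lies shut on the box, and the pump head at wrist (322,192) is within 4 px of the predicted (319,196), so the fingers are over it. Pressing in small steps.

Call:
{"op": "arm_command", "data": {
  "moves": "-1 0 0 40 0 0 0;-1 0 0 75 0 0 0;-1 0 0 95 0 0 0;-1 0 0 102 0 0 0;-1 0 0 106 0 0 0;-1 0 0 110 0 0 0;-1 0 0 110 0 0 0"
}}

```text
time_s: 21.68
tcp_pos: [0.5706, 0.1547, 0.1216]
ee_rot: [[-0.967, 0.254, 0.001], [0.254, 0.967, -0.001], [-0.001, -0.001, -1.0]]
ft_force: [-4.0, -0.5, 4.3]
width: 0.0002
```

Call:
{"op": "arm_command", "data": {
  "moves": "-1 0 0 3 0 0 0;-1 0 0 6 0 0 0;-1 0 0 8 0 0 0;-1 0 0 9 0 0 0;-1 0 0 10 0 0 0;-1 0 0 10 0 0 0;-1 0 0 10 0 0 0"
}}

```text
time_s: 22.27
tcp_pos: [0.5716, 0.1548, 0.1133]
ee_rot: [[-0.967, 0.254, 0.003], [0.254, 0.967, -0.0], [-0.003, 0.001, -1.0]]
ft_force: [-4.4, -0.4, 8.1]
width: -0.0001
```

Call:
{"op": "arm_command", "data": {
  "moves": "-1 0 0 1 0 0 0;-1 0 0 2 0 0 0;-1 0 0 3 0 0 0;-1 0 0 4 0 0 0;-1 0 0 5 0 0 0;-1 0 0 5 0 0 0;-1 0 0 5 0 0 0;-1 0 0 5 0 0 0"
}}

```text
time_s: 22.93
tcp_pos: [0.5717, 0.1549, 0.1103]
ee_rot: [[-0.967, 0.254, 0.005], [0.254, 0.967, -0.0], [-0.005, 0.001, -1.0]]
ft_force: [-9.5, -2.0, 20.6]
width: -0.0001
```

Call:
{"op": "arm_command", "data": {
  "moves": "-1 0 0 1 0 0 0;-1 0 0 2 0 0 0;-1 0 0 2 0 0 0;-1 0 0 2 0 0 0;-1 0 0 2 0 0 0"
}}

```text
time_s: 23.35
tcp_pos: [0.5719, 0.1549, 0.1102]
ee_rot: [[-0.967, 0.254, 0.006], [0.254, 0.967, -0.0], [-0.006, 0.001, -1.0]]
ft_force: [-13.1, -2.4, 30.3]
width: 0.0002
```

Call:
{"op": "arm_command", "data": {
  "moves": "-1 0 0 -5 0 0 0;-1 0 0 -12 0 0 0;-1 0 0 -22 0 0 0;-1 0 0 -40 0 0 0;-1 0 0 -70 0 0 0;-1 0 0 -110 0 0 0;-1 0 0 -150 0 0 0;-1 0 -40 -180 0 0 0;-1 100 -80 -190 0 0 0;-1 100 -120 -190 0 0 0;-1 150 -160 -190 0 0 0;-1 150 -160 -190 0 0 0;-1 150 -160 -190 0 0 0;-1 150 -160 -190 0 0 0;-1 150 -160 -190 0 0 0"
}}

```text
time_s: 24.6
tcp_pos: [0.3847, 0.0376, 0.2953]
ee_rot: [[-0.967, 0.256, 0.004], [0.256, 0.967, -0.001], [-0.004, 0.0, -1.0]]
ft_force: [0.4, -0.3, -0.1]
width: 0.0001
```

Run:
```python
from h import *
q=r.get_state();print(q['time_s'],q['tcp_pos'],q['ft_force'])
s=shot('scene','s9');t=shot('top','t9');s0=load('scene0');t0=load('top0');t6=load('t6');s8=load('s8')
def blob(c,x0,y0,x1,y1,f):
    h=cv2.cvtColor(c['pixels'],cv2.COLOR_BGR2HSV)[y0:y1,x0:x1].astype(int);m=f(h[...,0],h[...,1],h[...,2]).astype(np.uint8)
    k=cv2.connectedComponentsWithStats(m);i=1+np.argmax(k[2][1:,4]);return (k[3][i]+[x0,y0]).round(1),k[2][i]
w=lambda h,s,v:(s<60)&(v>130)
d=lambda h,s,v:v<60
for n,b,f in(('mug',(435,155,490,195),w),('jar',(340,140,380,175),w),('stapler',(170,230,220,285),d),('tray',(375,185,470,258),w),('grip',(440,210,470,258),d)):
    print(n,blob(t0,*b,f)[0],blob(t,*b,f)[0])
C=np.array([.570,.154,0]);
# pump head up? bright cap in the scene vs before pressing; lid outline plane
b=lambda h,s,v:(v>175)&(s<40)
for c in(s8,s):print('cap',blob(c,328,145,362,172,b))
print('cap pred up/down',proj(s,[C+[0,0,.1255],C+[0,0,.1105]]).round(1).tolist())
try: print('cap top',blob(t,270,185,305,215,lambda h,s,v:v>200),'tri',tri(t,[blob(t,270,185,305,215,lambda h,s,v:v>200)[0]],s,[blob(s,328,145,362,172,b)[0]]))
except Exception as e: print(e)
# lid edges vs box outline in scene
print('diff box area s8/s9',np.abs(s8['pixels'][140:220,300:390].astype(int)-s['pixels'][140:220,300:390]).mean())
```

```text
24.6 [0.38472196 0.03762972 0.29529643] [ 0.37846453 -0.32347682 -0.07397461]
mug [461.3 175.6] [461.4 175.5]
jar [361.8 155.9] [361.8 155.9]
stapler [196.8 255.8] [196.7 255.6]
tray [422.4 221.7] [419.  219.5]
grip [454.4 233.7] [454.  232.7]
cap (array([343.8, 157.9]), array([11,  9, 12, 10, 63], dtype=int32))
cap (array([345.3, 159.8]), array([ 11,   9,  15,  12, 123], dtype=int32))
cap pred up/down [[344.0, 159.7], [343.7, 163.3]]
cap top (array([282.1, 199.9]), array([  5,   8,  15,  15, 183], dtype=int32)) tri [0.57100112 0.15677703 0.12383093]
diff box area s8/s9 11.952962962962962
```

Run:
```python
from h import *
r.close_job();print(r.get_state()['time_s'])
```

```text
the job is handed in; nothing more can be done
the job is handed in; nothing more can be done
```

I've handed in the job at about 25 s of simulated time. All five biscuits slid from the tray into the box, and the empty tray went back to its starting place. I then pushed the lid over from behind; it sank shut, and I pressed the pump to its stop and released it.

What the last checks showed:
- **Biscuits:** all five were seen lying low in the box before I pushed the lid over. The view of the lid sinking showed nothing sticking out, and I saw none on the counter.
- **Lid:** it was seen shut after the wait.
- **Pump:** pressed with 30 N at a height of 0.110 m, which is its stop. After release its head triangulated to 0.124 m, against 0.1255 m when fully up.
- **Bystanders:** the mug, jar and stapler moved by at most 0.2 px in the top view.
- **Tray:** the wrist force showed it resting on the counter before release. I did not measure its tilt afterwards.
- **Arm:** it stood clear of everything with no wrist force.

No check failed. In the top view the tray's white area had shifted by about 4 px, mostly because the biscuits are gone. The grip itself was within about 1 px of its start.

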